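# Brace a jar and unscrew its lid one-handed

## Robot

A 6-joint arm with a two-finger parallel gripper is mounted at the origin on a cart in front of the work surface, level with it; the furniture and walls round the work are solid. World frame = base frame: x ahead of the robot, y to its left, z up, the work surface at z = 0. Lengths are in m, angles in rad, forces in N, time in s.
With the tool pointing down it reaches from about 0.3 to 0.875 m from the base axis. Payload 6.4 kg.
Tool frame: the origin (TCP) lies on the centre line of the jaws, within the pads' length; the fingertips stand ctrl.tip_extent ahead of it and the grasp point (between the pads) lies 8 mm behind it (ctrl.tip_extent is the distance from the TCP to the fingertips, in m); z points along the fingers, y is the line along which they close (so a half turn about z gives the same grasp; the last joint's range is limited). The gripper opens to 85 mm and grips with 20 to 120 N. Pads are 22 mm wide; open, the fingers measure 114 mm over their backs; the gripper's body (76 mm by 85 mm) begins 54 mm behind the grasp point. The pads swing forward as they close: fully open they stand 13 mm farther back than shut.
Start: joints at [-0.206, 0.181, 1.607, -0, 1.354, -0.206], TCP at [0.575, 0, 0.242] pointing down, gripper open.
Joint ranges: [-2.99, 2.99], [-0.89, 2.07], [0.3, 2.58], [-1.14, 4.28], [0, 2.63], [-3.12, 3.12]. Speed limits (rad/s): [2.57, 2.57, 3.01, 3.14, 3.14, 3.14].

## Interface

Orientations are given as a unit quaternion [w, x, y, z].
In Python, from bench import ctrl gives the robot as it stands.
- The arm moves only by the shell command python3 -m handwheel 'ROWS'. ROWS is JSON, a list of rows, each a list of 7 numbers: the turn, a rotation vector about the tool's x, y, z as a fraction of full scale, then the shift along the tool's x, y, z as a fraction of full scale, then the opening, from 0 (shut) to 1 (fully open). In form: [[rx, ry, rz, x, y, z, jaw], ...]. A call has exactly 8 rows; each row shifts and turns the commanded pose from where the row before left it, along the tool's axes as they then stand; what a row does not reach is not made up. Full scale, the value 1, is 300 mm for a shift and pi rad for a turn. A row lasts 1/10 s, in which the tool goes at most 50 mm and 8.59 degrees, less where a joint would pass 70% of its speed; a pose out of reach is approached as far as the arm can. A call with a number of a shift or a turn outside -1 to 1 is refused whole. A call with a gripper value outside its range is refused whole. The fingers move at their own pace and stop on an object; the grip force is fixed at half the most. Time passes only in rows, so rows that do not move let the fingers close, or fill a call up. It gives the time, the measured TCP pose, the force, the opening and the grip force at its end, in the units of the state.
- ctrl.get_obs(): the state, without advancing time (a new reading comes with each control period).
- ctrl.camera(name): name is "scene" or "side" or "wrist"; returns the picture (400x640x3 uint8, blue, green, red); there is no depth.
- ctrl.camera_model(name): a dict with "camera_matrix" (3x3 intrinsics, pixels), "cam_to_world" (4x4, takes a point from camera to world coordinates). Camera axes: x right, y up, looking along -z (the intrinsics and any distortion apply to the point x, -y, -z); pixel columns grow to the right and rows downward; lengths in m; the calibration is good to about 2 mm. A picture is of the moment at which its call begins: read the wrist's pose just before it. camera_model takes no time and is no camera call; for the wrist camera it gives the pose at the moment of the call.
- ctrl.hand_in(): hands the job in; it is judged then, once.
The state is a dict: "time_s": time; "q": joint angles; "dq": joint speeds; "joint_efforts": joint torques, N m; "eef_pos": TCP position; "eef_rot": TCP orientation; "wrist_force": force on the tool from outside, world axes, zero at the start; "torque": the same for the moment, N m; "opening": opening from 0.0 (shut) to 1.0 (fully open); "grasp_force": force on a finger pad.
Only numpy, scipy, OpenCV 4.12 (cv2) and the standard library are available. Lean on these libraries where they do the work, as an engineer would, in place of code of your own. Each camera call takes 0.05 s, during which the arm holds its last target. There are 200 camera calls.

## Task

Open the square glass jar one-handed: carry it, lid still on tight, to the heavy wooden brace and set it fully down in the square pocket so that it cannot turn. Then unscrew the tight metal lid anticlockwise (seen from above), stop turning when the threads let go, and lift the lid straight up off the neck. Finish while still holding the lid, level and still, two or three centimetres above the open jar, with the jar fully down in its brace and the mug, salt shaker and yoghurt pot left where they are.

Things in the scene. Friction and masses are not known exactly. Their poses are not given: they have to be found in the camera images.
- jar: empty clear glass storage jar: square body 66 x 66 mm with rounded edges, 63 mm tall with a flat shoulder, then a round neck 43 mm across; about 0.32 kg. It stands upright on the worktop at any yaw. Origin: centre of the underside; z up, x and y along the sides of the square. Three short sloping ridges on the neck catch three lugs inside the lid.
- jar_rim (a point): centre of the jar's mouth, level with the top of its rubber seal when the lid is tight, 91 mm above the jar's underside (the seal springs up 3 mm when freed)
- lid: round ribbed bare-metal screw lid, 61 mm across, 27 mm tall, open below, over the jar's neck. Origin: centre of its lower edge, z up. When tight: origin 68 mm above the jar's underside (5 mm above the shoulder), x axis parallel to the jar's x. Tight enough to carry the jar by; a jar not braced just turns with it. Turning it takes up to about 0.5 N m.
- lid_top (a point): centre of the lid's flat top, 27 mm above its lower edge. Quick thread: turned anticlockwise (from above) relative to the jar, the lid is free from about 0.85 to 1.6 rad (aim for 1.25), then meets a stop; clockwise from tight is a stop. It may rise 1.5 mm as it turns and pops up 3 mm when free; its lower edge clears the rim after 27 mm of lift.
- brace: pale wooden jar brace fixed to the worktop: a square block 110 x 110 mm, 28 mm tall, with a square pocket 70 x 70 mm in its top (4 mm wider than the jar, with 5 mm chamfers at the mouth), 22 mm deep. Origin: centre of the underside; x and y along the sides of block and pocket. The jar fits in any of the four quarter turns.
- pocket_floor (a point): centre of the pocket's floor in the brace, 6 mm above the worktop; the jar's underside rests here when it is fully down
- mug_tea: cream mug of tea with a handle, 84 x 122 x 106 mm, standing; bystander, origin at the centre of its underside
- salt_shaker: small salt shaker, glass with a grey top, 44 mm across, 90 mm tall, standing; bystander, origin at the centre of its underside
- yoghurt_pot: white yoghurt pot with a printed side, 72 mm across, 71 mm tall, standing; bystander, origin at the centre of its underside
Mind the look-alikes: they are no part of the job. There is more than one size of the brace; the job needs the larger.

How it is judged:
On the way, in this order (a step that is already met when the one before it is completed fails the run):
1. the jar stands fully down in the pocket of the brace, upright, with its lid still tight (horizontal distance between jar and pocket_floor below 0.006 m and z of jar in the frame of pocket_floor below 0.004 m and angle between jar's own z axis and vertical below 0.06 rad and angle between the x axis of lid and the x axis of jar, either way round below 0.4 rad and z of lid in the frame of jar below 0.072 m), for 0.2 s.
2. the lid is turned until its threads let go, while the jar stays down in the brace (angle between the x axis of lid and the x axis of jar, either way round above 0.75 rad and z of lid in the frame of jar below 0.08 m and horizontal distance between jar and pocket_floor below 0.006 m and z of jar in the frame of pocket_floor below 0.006 m), for 0.05 s.
At the end, for the whole second after the job is handed in: The gripper holds the lid still, level (0.2 rad), off the jar, lower edge 5 to 59 mm above the jar's rim, centre within 20 mm of its axis; the jar is untouched by the gripper, upright, fully down in the pocket (4 mm); mug, salt shaker and yoghurt pot within 30 mm of where they stood (z of lid in the frame of jar between 0.096 and 0.15 m and horizontal distance between lid and jar below 0.02 m and angle between lid's own z axis and vertical below 0.2 rad and contact force between the fingers and lid above 1 N and contact force between each of lid, the arm, the fingers and jar below 0.1 N and linear speed of lid below 0.02 m/s and horizontal distance between jar and pocket_floor below 0.006 m and z of jar in the frame of pocket_floor below 0.004 m and angle between jar's own z axis and vertical below 0.06 rad and distance of each of mug_tea, salt_shaker, yoghurt_pot from where it was at the start of the episode below 0.03 m); the arm keeps its last pose, push and grip.
It fails at once if the jar is tipped over (angle between jar's own z axis and vertical above 0.6 rad).
It fails at once if a bystander is shoved or knocked over (distance of any of mug_tea, salt_shaker, yoghurt_pot from where it was at the start of the episode above 0.04 m or angle between any of mug_tea, salt_shaker, yoghurt_pot's own z axis and vertical above 0.5 rad).
It also fails if it takes over 50 s, if anything falls off the work surface, if the arm or the gripper's body presses on something with over 40 N, if the wrist force passes 120 N, or if a joint passes its speed limit or range.

## Working session

There is one attempt and no reset: what is moved stays moved. The work goes in short steps, Python scripts to look and compute and a shell command to move; the robot and the scene stay as the last step left them, time stands still between calls to the robot, and variables do not carry over. Pictures are saved under pics/ and viewed, at most 10 in all, crops included, and the job is handed in when it is done.

```bash
mkdir -p pics; ls
python3 - <<'E'
from bench import ctrl
import cv2,numpy as np
print(ctrl.tip_extent, ctrl.get_obs())
for n in ("scene","side","wrist"):
    im=ctrl.camera(n); cv2.imwrite(f"pics/{n}0.png",im); m=ctrl.camera_model(n)
    print(n,np.round(np.array(m["camera_matrix"]),1).tolist(),np.round(np.array(m["cam_to_world"]),3).tolist(),[k for k in m])
E
```

```text
pics
0.011 {'time_s': 0.0, 'q': array([-2.06272199e-01,  1.81534656e-01,  1.60799843e+00,  1.98050456e-05,
        1.35378629e+00, -2.06298726e-01]), 'dq': array([-0.00142185, -0.0012311 ,  0.00032729, -0.0010681 , -0.00044733,
        0.00068342]), 'joint_efforts': array([ 3.41415571e-04, -4.44869328e+01, -3.51340663e+01, -2.51131587e-04,
        9.11703974e-03,  3.43231875e-05]), 'eef_pos': array([5.74476826e-01, 1.49048031e-04, 2.41392345e-01]), 'eef_rot': array([-7.27880749e-04,  7.07098653e-01,  7.07114383e-01, -4.64409973e-04]), 'wrist_force': array([-0.87240529,  0.65735828, -1.17402665]), 'torque': array([0.03164541, 0.05041896, 0.00112086]), 'grasp_force': 0.0, 'opening': 1.0030634085510615}
scene [[371.6, 0.0, 317.2], [0.0, 371.6, 202.7], [0.0, 0.0, 1.0]] [[-0.602, 0.537, -0.591, 0.062], [-0.798, -0.412, 0.44, 0.654], [-0.007, 0.736, 0.676, 0.662], [0.0, 0.0, 0.0, 1.0]] ['camera_matrix', 'cam_to_world']
side [[395.6, 0.0, 316.8], [0.0, 395.6, 203.9], [0.0, 0.0, 1.0]] [[-0.992, 0.025, -0.121, 0.428], [-0.121, -0.38, 0.917, 1.168], [-0.023, 0.924, 0.381, 0.436], [0.0, 0.0, 0.0, 1.0]] ['camera_matrix', 'cam_to_world']
wrist [[290.8, 0.0, 323.5], [0.0, 290.8, 202.1], [0.0, 0.0, 1.0]] [[1.0, -0.001, 0.001, 0.574], [0.001, 0.959, 0.282, 0.072], [-0.001, -0.282, 0.959, 0.374], [0.0, 0.0, 0.0, 1.0]] ['camera_matrix', 'cam_to_world']
```

View pics/scene0.png

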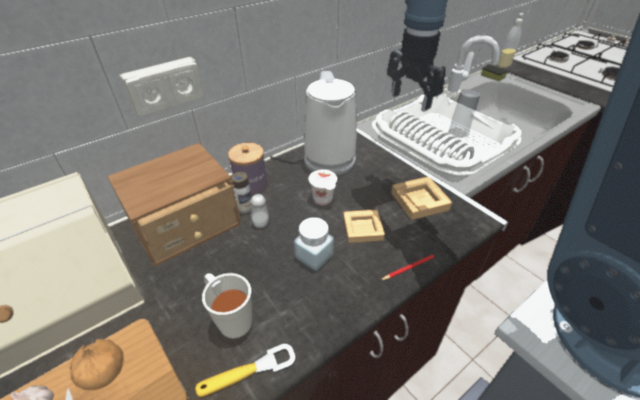

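View pics/wrist0.png

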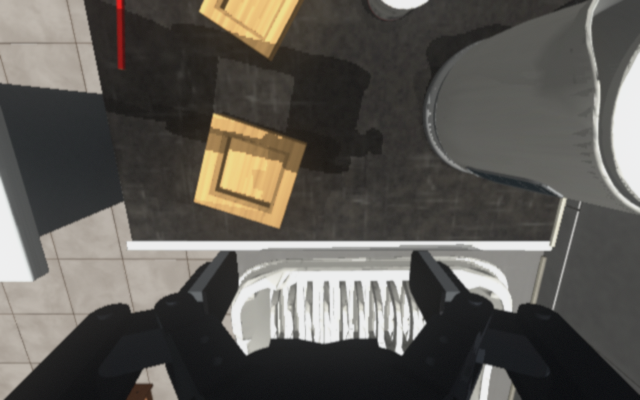

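View pics/side0.png

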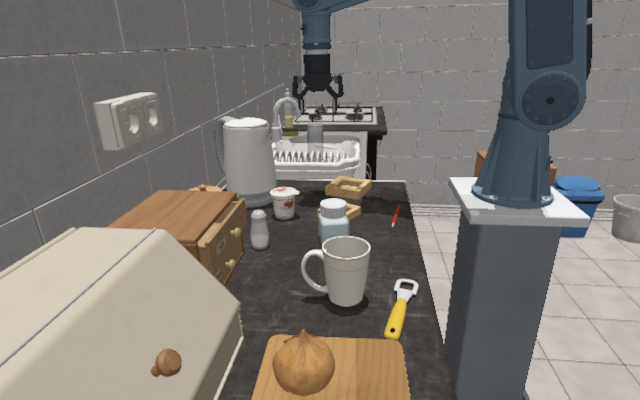

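The brace candidates are A at scene (364,226) and B at scene (422,197), which is wrist (250,170). The jar with the white-grey lid is at scene (314,243), with the salt shaker at (259,211) and the yoghurt pot at (322,187). B looks larger, so I'll measure both.

```bash
cat > h.py <<'E'
import numpy as np, cv2
from bench import ctrl
def ray(m,px,z):
    K=np.array(m["camera_matrix"]);T=np.array(m["cam_to_world"])
    p=np.linalg.inv(K)@np.array([px[0],px[1],1.]); d=T[:3,:3]@np.array([p[0],-p[1],-p[2]]); o=T[:3,3]
    return o+d*(z-o[2])/d[2]
def proj(m,P):
    K=np.array(m["camera_matrix"]);T=np.array(m["cam_to_world"])
    c=T[:3,:3].T@(np.array(P)-T[:3,3]); c=np.array([c[0],-c[1],-c[2]]); u=K@c; return u[:2]/u[2]
E
python3 - <<'E'
from h import *
w=ctrl.camera_model("wrist"); s=ctrl.camera_model("scene")
B=np.array([ray(w,p,.028) for p in [(212,113),(306,142),(280,228),(194,202)]])
print("B",B.round(3),np.linalg.norm(B-np.roll(B,1,0),axis=1),B.mean(0))
for n,p,z in [("A",(364,224),.028),("Bs",(422,194),.028),("lidtop",(314,227),.095),("salt",(259,200),.085),("yog",(322,178),.071),("mug",(228,288),.1)]:
    print(n,ray(s,p,z).round(3))
im=cv2.imread("pics/scene0.png")[150:290,230:470]
cv2.imwrite("pics/c1.png",cv2.resize(im,None,fx=3.3,fy=3.3,interpolation=cv2.INTER_CUBIC))
E
```

```text
B [[ 0.447  0.075  0.028]
 [ 0.553  0.043  0.028]
 [ 0.519 -0.065  0.028]
 [ 0.413 -0.03   0.028]] [0.11083292 0.11123804 0.11316084 0.11074061] [0.48301747 0.00574608 0.028     ]
A [0.489 0.198 0.028]
Bs [0.478 0.007 0.028]
lidtop [0.501 0.336 0.095]
salt [0.656 0.38  0.085]
yog [0.645 0.204 0.071]
mug [0.47  0.551 0.1  ]
```

View pics/c1.png

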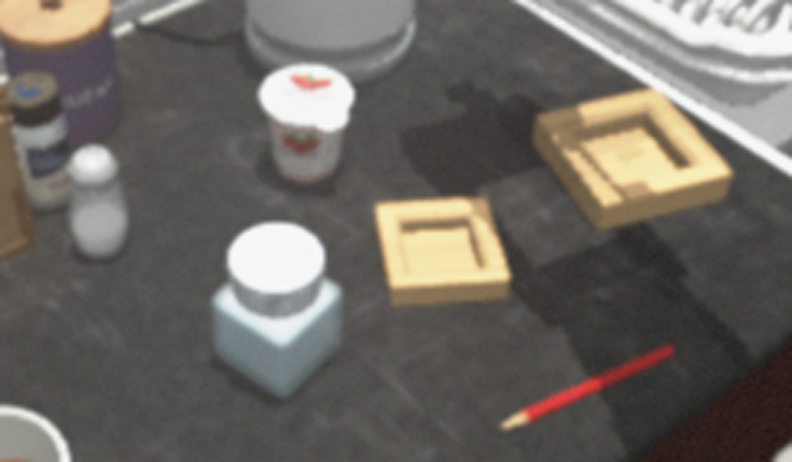

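The crop shows the jar at (275,300) of the crop, the small brace at (440,250) and the larger brace at (635,155). B measures 110–113 mm on each side, so it is the right one: centre about (0.483, 0.006), yaw about -17°. I'll move over the jar for a close look.

```bash
python3 -m handwheel '[[0,0,0,0.14,-0.035,0,1],[0,0,0,0.14,-0.035,0,1],[0,0,0,0.14,-0.035,0,1],[0,0,0,0.14,-0.035,0,1],[0,0,0,0.14,-0.035,0,1],[0,0,0,0.14,-0.035,0,1],[0,0,0,0.14,-0.035,0,1],[0,0,0,0,0,0,1]]'
python3 - <<'E'
from h import *
m=ctrl.camera_model("wrist");im=ctrl.camera("wrist");cv2.imwrite("pics/w1.png",im)
o=ctrl.get_obs();print(o["eef_pos"],o["eef_rot"],o["q"]);np.save("w1.npy",m["cam_to_world"])
E
```

```text
time_s: 0.95
eef_pos: [0.4994, 0.2985, 0.242]
eef_rot: [-0.001, 0.705, 0.709, 0.0]
wrist_force: [-0.1, -0.8, 0.1]
opening: 1.0
grasp_force: 0.0
[0.50021852 0.29623914 0.24187852] [-2.47642702e-04  7.05545151e-01  7.08664868e-01 -2.88203718e-04] [3.30533906e-01 1.95597326e-01 1.59054405e+00 1.94525793e-04
 1.35618710e+00 3.26080458e-01]
```

View pics/w1.png

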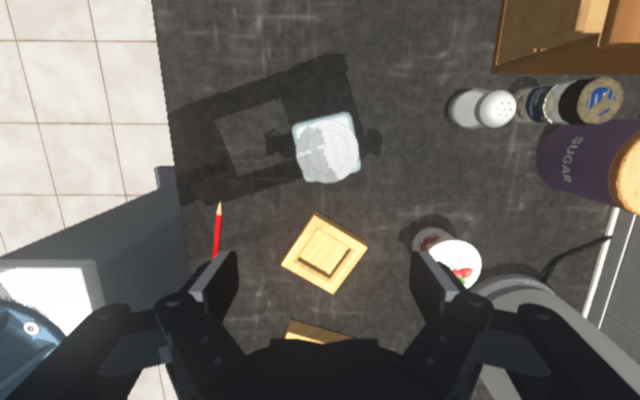

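Wrist view: the jar is at (327,147) and the small brace is at (325,252). I'll zoom in on the jar.

Run:
```python
from h import *
im=cv2.imread("pics/w1.png")[95:200,275:380]
cv2.imwrite("pics/c2.png",cv2.resize(im,None,fx=5.7,fy=5.7,interpolation=cv2.INTER_CUBIC))
```

```text
(no output)
```

View pics/c2.png

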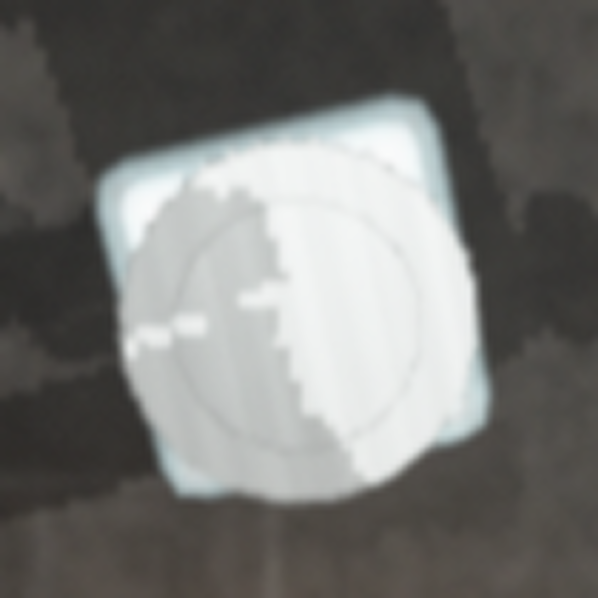

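Run:
```python
from h import *
m=dict(ctrl.camera_model("wrist"));m["cam_to_world"]=np.load("w1.npy")
f=lambda c,z:ray(m,(275+c[0]/5.7-.4,95+c[1]/5.7-.4),z)
c=f((297,324),.095);print("lid",c, f((122,324),.095)-f((474,324),.095))
for a,b in [((125,163),(385,98)),((440,135),(487,390)),((102,205),(172,480))]:
    A,B=f(a,.063),f(b,.063);d=B-A;yaw=np.degrees(np.arctan2(d[1],d[0]))
    n=np.array([-d[1],d[0]])/np.hypot(*d[:2]);print(yaw, abs(n@(c-A)[:2]))
im=cv2.imread("pics/w1.png");w0=cv2.imread("pics/scene0.png")
o=ctrl.get_obs();x=-2*0
from scipy.spatial.transform import Rotation as R
print(R.from_quat(np.roll(o["eef_rot"],-1)).as_matrix().round(4))
```

```text
lid [0.50155296 0.33815545 0.095     ] [-0.05882373 -0.0003725   0.        ]
13.844238037228738 0.03185036640655285
-77.28165482023516 0.031897129439749025
-76.58537678476385 0.0303879372461196
[[-4.4e-03  1.0e+00 -8.0e-04]
 [ 1.0e+00  4.4e-03 -1.0e-04]
 [-1.0e-04 -8.0e-04 -1.0e+00]]
```

Jar at (0.5016, 0.338), yaw about 13.4°. The half-widths of about 32 mm fit the description. Moving above it and down.

```bash
python3 -m handwheel '[[0,0,0,0.14,0.004,0,1],[0,0,0,0,0,0.1,1],[0,0,0,0,0,0.1,1],[0,0,0,0,0,0.1,1],[0,0,0,0,0,0.07,1],[0,0,0,0,0,0,1],[0,0,0,0,0,0,1],[0,0,0,0,0,0,1]]'
python3 - <<'E'
from h import *
m=ctrl.camera_model("wrist");im=ctrl.camera("wrist");
o=ctrl.get_obs();print(o["eef_pos"],o["eef_rot"])
p=proj(m,[.5016,.338,.095]);print(p)
cv2.imwrite("pics/w2.png",im)
E
```

```text
time_s: 1.8
eef_pos: [0.5041, 0.3359, 0.1331]
eef_rot: [0.001, 0.707, 0.707, 0.001]
wrist_force: [0.0, 0.6, 0.5]
opening: 0.999
grasp_force: 0.0
[0.5040587  0.33609568 0.13321253] [6.26431314e-04 7.07282539e-01 7.06929285e-01 1.41523126e-03]
[320.18680963 231.33933246]
```

View pics/w2.png

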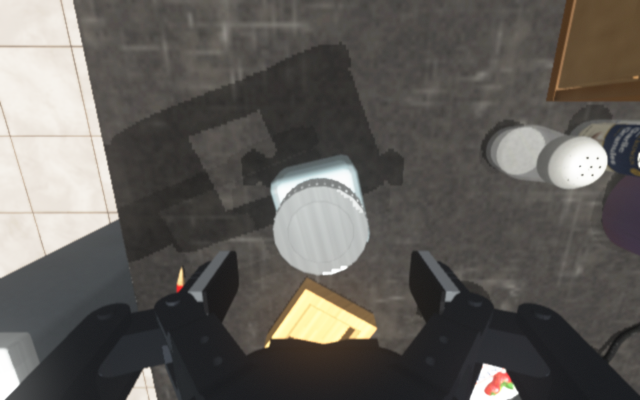

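The lid is centred at (322,230), 1 mm from where I predicted. Down onto the lid and grip.

```bash
python3 -m handwheel '[[0,0,0,0.008,-0.005,0.08,1],[0,0,0,0,0,0.06,1],[0,0,0,0,0,0.037,1],[0,0,0,0,0,0,1],[0,0,0,0,0,0,0],[0,0,0,0,0,0,0],[0,0,0,0,0,0,0],[0,0,0,0,0,0,0]]'
python3 -m handwheel '[[0,0,0,0,0,0,0],[0,0,0,0,0,0,0],[0,0,0,0,0,0,0],[0,0,0,0,0,-0.05,0],[0,0,0,0,0,-0.05,0],[0,0,0,0,0,-0.05,0],[0,0,0,0,0,-0.05,0],[0,0,0,0,0,0,0]]'
python3 - <<'E'
from h import *
m=ctrl.camera_model("wrist");im=ctrl.camera("wrist");
o=ctrl.get_obs();print(o["eef_pos"],o["eef_rot"],o["q"],o["opening"],o["wrist_force"])
cv2.imwrite("pics/w3.png",im);np.save("w3.npy",m["cam_to_world"])
E
```

```text
time_s: 2.65
eef_pos: [0.5023, 0.3388, 0.0802]
eef_rot: [0.001, 0.707, 0.707, 0.001]
wrist_force: [-1.5, -1.7, 4.7]
opening: 0.683
grasp_force: 63.3
time_s: 3.45
eef_pos: [0.5031, 0.3393, 0.1418]
eef_rot: [0.001, 0.707, 0.707, 0.003]
wrist_force: [0.6, -0.0, -4.3]
opening: 0.682
grasp_force: 65.9
[0.50231317 0.33889446 0.14020383] [6.81653203e-04 7.07098466e-01 7.07112756e-01 1.68644609e-03] [3.97861528e-01 3.52062510e-01 1.61310161e+00 1.35330115e-05
 1.17279055e+00 3.97836096e-01] 0.6871316247816156 [-0.59394392 -0.31759273 -5.43489651]
```

View pics/w3.png

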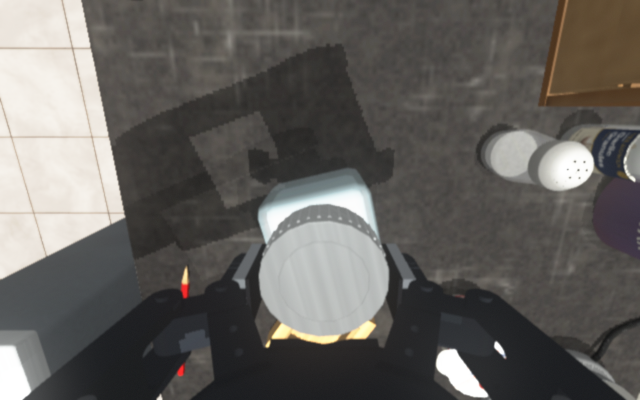

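The jar is in hand and hanging level, with the lid at (323,274) and the body's far edge at about 13.5°. I'll refine the brace pose by fitting its silhouette to the first wrist picture.

Run:
```python
from h import *
from scipy.optimize import minimize
T0=None
m=dict(ctrl.camera_model("wrist")); rel=None
# wrist0 camera pose: rebuild exactly from tool pose at start via present camera/tool relation
from scipy.spatial.transform import Rotation as R
def H(p,q): M=np.eye(4);M[:3,:3]=R.from_quat(np.roll(q,-1)).as_matrix();M[:3,3]=p;return M
o=ctrl.get_obs();rel=np.linalg.inv(H(o["eef_pos"],o["eef_rot"]))@np.array(m["cam_to_world"])
q0=np.array([-7.27880749e-04,7.07098653e-01,7.07114383e-01,-4.64409973e-04]);p0=[.57447683,.00014905,.24139]
w=dict(m);w["cam_to_world"]=H(p0,q0)@rel; print(np.array(w["cam_to_world"]).round(3)[:3,3])
def fit(mod,img,seed,name):
    hsv=cv2.cvtColor(cv2.imread(img),cv2.COLOR_BGR2HSV)
    mask=((hsv[...,1]>70)&(hsv[...,0]>8)&(hsv[...,0]<32)&(hsv[...,2]>40)).astype(np.uint8)
    n,l,st,_=cv2.connectedComponentsWithStats(mask)
    lab=l[seed[1]-4:seed[1]+5,seed[0]-4:seed[0]+5];lab=np.bincount(lab[lab>0]).argmax()
    M=(l==lab).astype(np.uint8);print(name,st[lab]);S=4
    cs,_=cv2.findContours(M,cv2.RETR_EXTERNAL,cv2.CHAIN_APPROX_NONE)
    F=np.zeros_like(M);cv2.drawContours(F,cs,-1,1,-1);F=cv2.resize(F,None,fx=S,fy=S,interpolation=cv2.INTER_NEAREST)
    def cost(v):
        a=v[2];P=[]
        for z in(0,.028):
            for s,t in((1,1),(1,-1),(-1,-1),(-1,1)):
                P.append(proj(mod,[v[0]+.055*(s*np.cos(a)-t*np.sin(a)),v[1]+.055*(s*np.sin(a)+t*np.cos(a)),z]))
        h=cv2.convexHull(((np.array(P)+.5)*S).astype(np.float32)).round().astype(np.int32)
        G=np.zeros_like(F);cv2.fillConvexPoly(G,h,1);return (F^G).sum()/F.sum()
    r=minimize(cost,[.483,.006,-.3],method="Nelder-Mead",options=dict(initial_simplex=[[.483,.006,-.3],[.493,.006,-.3],[.483,.016,-.3],[.483,.006,-.2]],xatol=1e-5,fatol=1e-5))
    print(name,r.x[:2].round(4),np.degrees(r.x[2]),r.fun)
fit(w,"pics/wrist0.png",(250,170),"wrist");fit(ctrl.camera_model("scene"),"pics/scene0.png",(422,194),"scene")
m["cam_to_world"]=np.load("w3.npy")
print(ray(m,(323.5,276),.155), o["eef_pos"])
```

```text
[0.574 0.072 0.374]
wrist [ 193  112  115  118 9099]
wrist [0.4822 0.0063] -18.33130376070725 0.05335064292779426
scene [ 392  177   60   43 1625]
scene [0.4829 0.0043] -18.346897918837943 0.03184644303065356
[0.50253308 0.34003934 0.155     ] [0.50231317 0.33889446 0.14020383]
```

```bash
python3 -m handwheel '[[0,0,0,-0.139,-0.008,0,0],[0,0,0,-0.139,-0.008,0,0],[0,0,0,-0.139,-0.008,0,0],[0,0,0,-0.139,-0.008,0,0],[0,0,0,-0.139,-0.008,0,0],[0,0,0,-0.139,-0.008,0,0],[0,0,0,-0.139,-0.008,0,0],[0,0,0,0,0,0,0]]'
python3 -m handwheel '[[0,0,0,-0.139,-0.008,0,0],[0,0,0.044,0,0,0,0],[0,0,0.044,0,0,0,0],[0,0,0.044,0,0,0,0],[0,0,0.044,0,0,0,0],[0,0,0,0,0,0,0],[0,0,0,0,0,0,0],[0,0,0,0,0,0,0]]'
cat > st.py <<'E'
from h import *
from scipy.spatial.transform import Rotation as R
o=ctrl.get_obs();M=R.from_quat(np.roll(o["eef_rot"],-1)).as_matrix()
print(o["time_s"],o["eef_pos"].round(4),"toolx yaw",np.degrees(np.arctan2(M[1,0],M[0,0])).round(2),"z",M[:,2].round(3),"q6",o["q"][5].round(2),"F",o["wrist_force"].round(1),"T",o["torque"].round(2),o["opening"],o["grasp_force"])
d=np.array([.4824,.0057,0])-o["eef_pos"];print("to brace in tool x,y mm",(M.T@d)[:2]*1000)
E
python3 st.py
python3 - <<'E'
from h import *
cv2.imwrite("pics/side1.png",cv2.resize(ctrl.camera("side")[100:230,270:430],None,fx=3.7,fy=3.7,interpolation=cv2.INTER_CUBIC)[:590])
cv2.imwrite("pics/sc1.png",cv2.resize(ctrl.camera("scene")[100:240,340:500],None,fx=4,fy=4,interpolation=cv2.INTER_CUBIC))
a=cv2.imread("pics/side1.png");b=cv2.imread("pics/sc1.png");h=460;r=lambda i:cv2.resize(i,(395,int(i.shape[0]*395/i.shape[1])))
a,b=r(a),r(b);n=max(a.shape[0],b.shape[0]);pad=lambda i:cv2.copyMakeBorder(i,0,n-i.shape[0],0,0,0)
cv2.imwrite("pics/duo.png",np.hstack([pad(a),pad(b)]))
E
```

```text
time_s: 4.3
eef_pos: [0.484, 0.0422, 0.1377]
eef_rot: [0.0, 0.709, 0.705, -0.001]
wrist_force: [0.0, 0.3, -3.5]
opening: 0.69
grasp_force: 66.0
time_s: 5.1
eef_pos: [0.4818, 0.0051, 0.138]
eef_rot: [-0.0, 0.873, 0.489, -0.0]
wrist_force: [-0.2, -0.6, -4.1]
opening: 0.688
grasp_force: 66.0
5.1 [0.4818 0.0051 0.138 ] toolx yaw 58.49 z [-0.  0. -1.] q6 0.31 F [-0.2 -0.6 -4.1] T [ 0.04  0.04 -0.02] 0.6875964689320642 65.98051898181438
to brace in tool x,y mm [0.8164534  0.22353139]
```

View pics/duo.png

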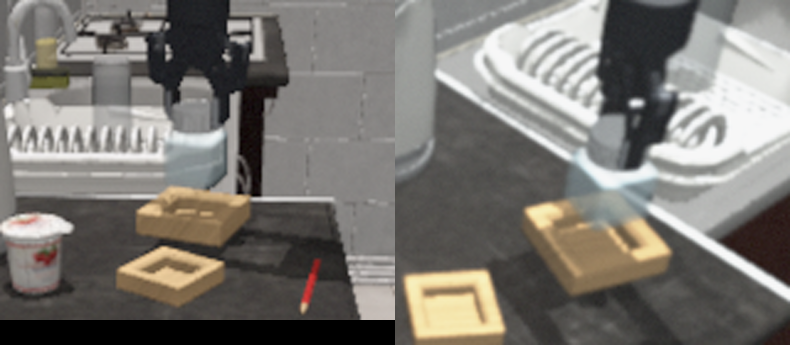

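The jar hangs over the large brace, aligned with it (left panel (195,155) above the pocket at (195,205)). Lowering in stages.

```bash
python3 -m handwheel '[[0,0,0,0.003,0,0.03,0],[0,0,0,0,0,0.03,0],[0,0,0,0,0,0.03,0],[0,0,0,0,0,0.017,0],[0,0,0,0,0,0.007,0],[0,0,0,0,0,0.007,0],[0,0,0,0,0,0,0],[0,0,0,0,0,0,0]]'; python3 st.py
```

```text
time_s: 6.0
eef_pos: [0.4826, 0.0055, 0.1021]
eef_rot: [0.0, 0.873, 0.487, 0.0]
wrist_force: [-0.6, 1.1, -4.7]
opening: 0.687
grasp_force: 66.0
6.0 [0.4826 0.0055 0.1021] toolx yaw 58.32 z [ 0. -0. -1.] q6 0.32 F [-0.6  1.1 -4.7] T [-0.   -0.06 -0.01] 0.6871785397811462 65.98807778209448
to brace in tool x,y mm [-0.00418449 -0.30662331]
```

```bash
python3 -m handwheel '[[0,0,0,0,0,0.012,0],[0,0,0,0,0,0.012,0],[0,0,0,0,0,0.012,0],[0,0,0,0,0,0.01,0],[0,0,0,0,0,0.006,0],[0,0,0,0,0,0,0],[0,0,0,0,0,0,0],[0,0,0,0,0,0,0]]'; python3 st.py
```

```text
time_s: 6.8
eef_pos: [0.4824, 0.0054, 0.0866]
eef_rot: [0.0, 0.873, 0.487, -0.0]
wrist_force: [-5.4, -1.5, 5.2]
opening: 0.685
grasp_force: 66.9
6.8 [0.4824 0.0054 0.0866] toolx yaw 58.33 z [-0. -0. -1.] q6 0.32 F [-5.4 -1.5  5.2] T [-0.12  0.89  0.01] 0.6849989762398646 66.91871378570795
to brace in tool x,y mm [ 0.26454754 -0.11523931]
```

```bash
python3 -m handwheel '[[0,0,0,0,0,0.004,0],[0,0,0,0,0,0.003,0],[0,0,0,0,0,0,0],[0,0,0,0,0,0,0],[0,0,0,0,0,0,0],[0,0,0,0,0,0,0],[0,0,0,0,0,0,0],[0,0,0,0,0,0,0]]'; python3 st.py
```

```text
time_s: 7.6
eef_pos: [0.4827, 0.0051, 0.086]
eef_rot: [0.0, 0.873, 0.487, -0.0]
wrist_force: [-10.0, -2.5, 20.2]
opening: 0.688
grasp_force: 68.3
7.6 [0.4827 0.0051 0.086 ] toolx yaw 58.34 z [-0.    -0.001 -1.   ] q6 0.32 F [-10.   -2.5  20.2] T [-0.21  1.82  0.07] 0.6875839748310336 68.33327684551477
to brace in tool x,y mm [ 0.45404953 -0.58167592]
```

Seated: the contact is stiff at the expected height. Now unscrewing.

```bash
python3 -m handwheel '[[0,0,0,0,0,-0.002,0],[0,0,-0.044,0,0,0,0],[0,0,-0.044,0,0,-0.001,0],[0,0,-0.044,0,0,-0.001,0],[0,0,-0.044,0,0,-0.001,0],[0,0,-0.044,0,0,0,0],[0,0,0,0,0,0,0],[0,0,0,0,0,0,0]]'; python3 st.py
```

```text
time_s: 8.4
eef_pos: [0.4832, 0.0054, 0.0871]
eef_rot: [0.001, 0.656, 0.754, 0.0]
wrist_force: [-6.4, -0.3, 12.6]
opening: 0.691
grasp_force: 67.8
8.4 [0.4832 0.0054 0.0871] toolx yaw 97.96 z [ 0.001 -0.    -1.   ] q6 -0.37 F [-6.4 -0.3 12.6] T [0.05 1.13 0.15] 0.6914741068141658 67.77950182557106
to brace in tool x,y mm [ 0.41292806 -0.8096234 ]
```

```bash
python3 -m handwheel '[[0,0,-0.047,0,0,0,0],[0,0,-0.047,0,0,0,0],[0,0,-0.047,0,0,0,0],[0,0,-0.047,0,0,0,0],[0,0,0,0,0,0,0],[0,0,0,0,0,0,0],[0,0,0,0,0,0,0],[0,0,0,0,0,0,0]]'; python3 st.py
python3 - <<'E'
from h import *
c=[]
for n,(x,y) in (("scene",(345,90)),("side",(275,90))): c.append(cv2.resize(ctrl.camera(n)[y:y+140,x:x+140],(395,395),interpolation=cv2.INTER_CUBIC))
cv2.imwrite("pics/duo2.png",np.hstack(c))
E
```

```text
time_s: 9.2
eef_pos: [0.4833, 0.0055, 0.0871]
eef_rot: [0.001, 0.408, 0.913, 0.0]
wrist_force: [-7.2, 0.3, 12.0]
opening: 0.687
grasp_force: 67.7
9.2 [0.4833 0.0055 0.0871] toolx yaw 131.79 z [ 0.002 -0.    -1.   ] q6 -0.96 F [-7.2  0.3 12. ] T [0.05 0.99 0.18] 0.6868498707969359 67.73140612989664
to brace in tool x,y mm [ 0.91892234 -0.62206043]
```

Turned 73.5° (1.28 rad). Lifting gently while watching the weight.

```bash
python3 -m handwheel '[[0,0,0,0,0,-0.005,0],[0,0,0,0,0,-0.005,0],[0,0,0,0,0,-0.005,0],[0,0,0,0,0,-0.004,0],[0,0,0,0,0,0,0],[0,0,0,0,0,0,0],[0,0,0,0,0,0,0],[0,0,0,0,0,0,0]]'; python3 st.py
```

```text
time_s: 10.1
eef_pos: [0.4825, 0.0056, 0.0913]
eef_rot: [0.0, 0.409, 0.913, 0.0]
wrist_force: [0.4, 0.0, -0.7]
opening: 0.686
grasp_force: 66.4
10.1 [0.4825 0.0056 0.0913] toolx yaw 131.76 z [ 0.  0. -1.] q6 -0.96 F [ 0.4  0.  -0.7] T [-0.02 -0.02  0.02] 0.6860144545312599 66.38250231742859
to brace in tool x,y mm [ 0.16411675 -0.06824641]
```

Only the lid's weight is left on the wrist, so it's free. Lifting straight up about 44 mm.

```bash
python3 -m handwheel '[[0,0,0,0,0,-0.02,0],[0,0,0,0,0,-0.025,0],[0,0,0,0,0,-0.025,0],[0,0,0,0,0,-0.025,0],[0,0,0,0,0,-0.025,0],[0,0,0,0,0,-0.025,0],[0,0,0,0,0,0,0],[0,0,0,0,0,0,0]]'; python3 st.py
python3 - <<'E'
from h import *
c=[]
for n,(x,y) in (("scene",(345,90)),("side",(275,90))): c.append(cv2.resize(ctrl.camera(n)[y:y+140,x:x+140],(395,395),interpolation=cv2.INTER_CUBIC))
cv2.imwrite("pics/duo3.png",np.hstack(c))
E
```

```text
time_s: 10.9
eef_pos: [0.4826, 0.0055, 0.1351]
eef_rot: [0.0, 0.409, 0.913, 0.0]
wrist_force: [-0.6, -0.1, -0.9]
opening: 0.684
grasp_force: 66.4
10.9 [0.4826 0.0055 0.1351] toolx yaw 131.76 z [ 0. -0. -1.] q6 -0.96 F [-0.6 -0.1 -0.9] T [-0.05 -0.01  0.03] 0.6840607866054504 66.36016521602869
to brace in tool x,y mm [ 0.26720357 -0.04962202]
```

View pics/duo3.png

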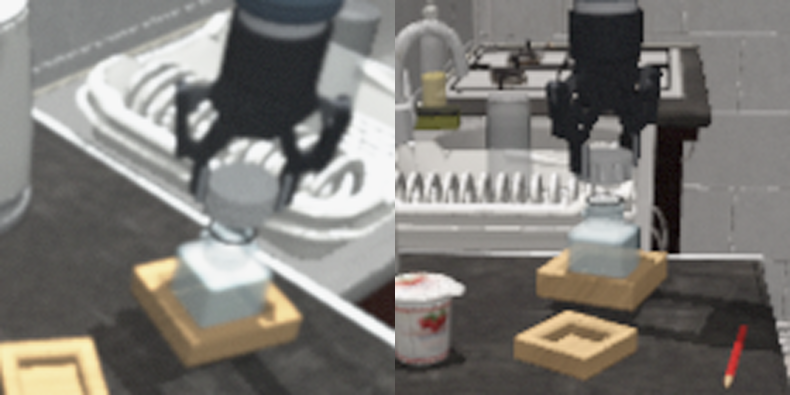

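The jar is upright and seated in the large brace (right panel (605,240)). Its open neck is at (605,208), and the gripper holds the lid level above it at (608,160). Handing in.

```bash
python3 -m handwheel '[[0,0,0,0,0,0,0],[0,0,0,0,0,0,0],[0,0,0,0,0,0,0],[0,0,0,0,0,0,0],[0,0,0,0,0,0,0],[0,0,0,0,0,0,0],[0,0,0,0,0,0,0],[0,0,0,0,0,0,0]]'; python3 -c "
from bench import ctrl
print(ctrl.hand_in())"
```

```text
time_s: 11.8
eef_pos: [0.4825, 0.0056, 0.1349]
eef_rot: [0.0, 0.409, 0.913, 0.0]
wrist_force: [1.0, -0.1, -0.4]
opening: 0.691
grasp_force: 66.4
the job is handed in; nothing more can be done
None
```

I handed the job in at about 12 s: the jar is seated in the larger brace and unscrewed, and the gripper is holding the lid level about 25 mm above the open neck; the hand-in returned no verdict.

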